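Lay the tea tray

TASK

Lay the white tray for tea, as seen from the robot: stand the carton of tea in the middle of the tray's back edge with its long side along that edge, the single loose mandarin in the front left, and the dark mug upright in the front right with its handle pointing to the right, everything on the tray's flat floor. Then hang the red tea strainer in the mug's mouth, its bowl down inside and its handle resting on the rim and pointing to the front of the tray. Do not tip the mug over, and leave the other things where they stand.

Things in the scene. Friction and masses are not known exactly. Their poses are not given: they have to be found in the camera images.
- tray_floor (a point): Middle of the flat floor of a fixed square white tray (245 x 260 mm, corners cut off), 5 mm above the worktop. x points to its back edge (away from the robot within 0.45 rad), y to its left, square with its sides. The flat floor reaches 80 mm in +-x and +-y (in the cut corners |x| + |y| up to 120 mm); beyond, the rim slopes up to 23 mm above the worktop.
- tea: Small yellow-green carton of tea, a box 50 mm (x) x 72 mm (y, the long side) x 45 mm high. Origin: centre of its underside. 60 g.
- mug: Dark grey tapered mug, 106 mm high, rim 88 mm, foot 64 mm across, round about the axis through mug_mouth. Origin: on its underside, 19.5 mm from the axis towards the handle. The handle points along -y: a loop 13 to 16 mm thick in x, its top 30 to 60 mm from the origin at height 77 to 97 mm; pinch it across x from above at y = -47 mm, z = 85 mm. About 0.29 kg.
- mug_mouth (a point): Centre of the mug's mouth, at rim height (106 mm above the underside); axes as the mug's. The opening is 76 to 80 mm wide and narrows downwards by about 2 mm in each 10 mm.
- mandarin: The orange mandarin that lies alone on the worktop (others lie on the fruit plate), 57 mm across, 48 mm high, slightly flattened. Origin: centre of its underside. 105 g.
- strainer: Red tea strainer, 177 mm long: bowl 69 mm wide, 22 deep, centred at y = +45 mm; flat handle 12 mm wide (x), 19 to 25 mm above the underside, along -y to y = -86. Origin: at underside height, mid-length. 35 g, centre of mass at y = 38. Pinch the handle across x at y = -22. Hung in the mug, handle on the rim, it leans 0.28 rad, the bowl's underside about 32 mm below the rim.
- strainer_bowl (a point): Centre of the underside of the strainer's bowl; axes as the strainer's.
- cocoa: Bystander: small jar with brown lid, 62 mm across, 77 mm high. Origin: centre of its underside. Not to be disturbed.
- glass: Bystander: clear glass mug, 90 mm high, behind and to the right of the tray. Origin: underside, middle of its outline with handle. Not to be disturbed.
- kettle_base: Fixed: black round power base, 170 mm across, 20 mm high, to the right of the tray; on it stands a tall kettle, about 170 mm across and 260 mm high. Carry things round it, not through it. Origin: centre of its underside.

How it is judged:
At the end, for the whole second after the job is handed in: On the tray floor, from its middle: tea 32-78 mm behind, 25 sideways, 15 deg; mug axis 5-65 in front, 13-70 right, handle right (25 deg); mandarin 0-70 in front, 22-85 left; strainer bowl in the mug (9 mm off, 18-50 below rim, lean 25 deg), handle to front (30 deg); upright, still (x of tea in the frame of tray_floor between 0.032 and 0.078 m and y of tea in the frame of tray_floor between -0.025 and 0.025 m and z of each of tea, mug in the frame of tray_floor below 0.005 m and angle between each of tea, mug's own z axis and vertical below 0.07 rad and angle between the y axis of tea and the y axis of tray_floor, either way round below 0.26 rad and x of mug_mouth in the frame of tray_floor between -0.065 and -0.005 m and y of mug_mouth in the frame of tray_floor between -0.07 and -0.013 m and angle between the y axis of mug and the y axis of tray_floor, either way round below 0.45 rad and y of tray_floor in the frame of mug above 0.02 m and x of mandarin in the frame of tray_floor between -0.07 and 0 m and y of mandarin in the frame of tray_floor between 0.022 and 0.085 m and z of mandarin in the frame of tray_floor below 0.025 m and horizontal distance between strainer_bowl and mug_mouth below 0.009 m and z of strainer_bowl in the frame of mug_mouth between -0.05 and -0.018 m and angle between strainer's own z axis and vertical below 0.45 rad and angle between the y axis of strainer and the x axis of tray_floor, either way round below 0.65 rad and y of tea in the frame of strainer above 0.06 m and linear speed of each of tea, mug, mandarin, strainer below 0.02 m/s); the robot touches nothing.
It fails at once if the cocoa jar is moved more than 30 mm (distance of cocoa from where it was at the start of the episode above 0.03 m).
It fails at once if the clear glass mug is moved more than 30 mm (distance of glass from where it was at the start of the episode above 0.03 m).
It fails at once if the mug is tipped more than 45 degrees (angle between mug's own z axis and vertical above 0.785 rad).
It also fails if it takes over 122 s, if anything falls off the work surface, if the arm or the gripper's body presses on something with over 40 N, if the wrist force passes 120 N, or if a joint passes its speed limit or range.

ROBOT

A 7-joint arm with a two-finger parallel gripper is mounted at the origin on a cart in front of the work surface, level with it; the furniture and walls round the work are solid. World frame = base frame: x ahead of the robot, y to its left, z up, the work surface at z = 0. Lengths are in m, angles in rad, forces in N, time in s.
With the tool pointing down it reaches from about 0.425 to 0.875 m from the base axis. Payload 8.4 kg.
Tool frame: the origin (TCP) lies midway between the tips of the shut fingers; the grasp point (between the pads) lies 19 mm behind it; z points along the fingers, y is the line along which they close (so a half turn about z gives the same grasp; the last joint's range is limited). The gripper opens to 87 mm and grips with 3 to 60 N. Pads are 19 mm wide; open, the fingers measure 117 mm over their backs; the gripper's body (75 mm by 190 mm) begins 51 mm behind the grasp point.
Start: joints at [-1.346, 0.333, 0.04, 1.465, -0.013, 1.343, -0.059], TCP at [0.207, 0.616, 0.223] pointing down, gripper open.
Joint ranges: [-2.58, 2.58], [-0.38, 2.09], [-1.3, 1.39], [0.25, 2.4], [-1.5, 4.64], [0.08, 2.09], [-2.65, 2.65]. Speed limits (rad/s): [2.22, 2.22, 2.79, 2.79, 3.14, 3.14, 3.14].

INTERFACE

Orientations are given as a unit quaternion [x, y, z, w].
In Python, from bench import sense, camera, camera_info, finish_job, look_for gives the robot as it stands.
- The arm moves only by the shell command python3 -m pendant 'ROWS' [FORCE]. ROWS is JSON, a list that holds one entry, the list of rows, each a list of 7 numbers: the turn, a rotation vector about the tool's x, y, z in degrees, then the shift along the tool's x, y, z in m, then the opening, from 0 (shut) to 1 (fully open). A call has 1 to 20 rows; each row is the pose to reach, as a shift and turn from the pose commanded when the call began, along the tool's axes at that moment; what a row does not reach only later rows make up. A row lasts 1/8 s, in which the tool goes at most 62.5 mm and 10.7 degrees, less where a joint would pass 70% of its speed; a pose out of reach is approached as far as the arm can. A call with a gripper value outside its range is refused whole. The fingers move at their own pace and stop on an object; FORCE is the grip in N (left out, the last holds). Time passes only in rows, so rows that repeat a pose let the fingers close. It gives the time, the measured TCP pose, the force, the opening and the grip force at its end, in the units of the state.
- sense(): the state, without advancing time (a new reading comes with each control period).
- camera(name): name is "scene" or "side" or "wrist"; returns the picture (420x560x3 uint8, red, green, blue); there is no depth.
- camera_info(name): a dict with "fx", "fy", "cx", "cy" (pixels), "position" and "orientation" of the camera in the world; the wrist camera has in their place "T_tool_cam" (4x4, takes a point from camera to tool coordinates, whose origin is the TCP and whose axes are the flange's). Camera axes: x right, y down, z forward; pixel columns grow to the right and rows downward; lengths in m; the calibration is good to about 2 mm. A picture is of the moment at which its call begins: read the wrist's pose just before it. camera_info takes no time and is no camera call.
- finish_job(): hands the job in; it is judged then, once.
Trained networks look in the newest picture that a camera, given by its name, has taken for a name from the list of things; names that differ only in an ending like _2 or _b are one class to them, and where a whole thing is asked for, a point or a joint stands for the part that bears it (a point fixed in the world has none). Each returns a list of dicts, best first, with "p" (0 to 1); they miss things now and then, are a little off and sometimes report something else, mostly with a low value. They report only what shows in the picture. A call takes as long as a camera call.
- look_for(camera, thing): "uv" ([column, row] in pixels, amid what is visible of it).
The state is a dict: "time_s": time; "joint_pos": joint angles; "qvel": joint speeds; "effort": joint torques, N m; "position": TCP position; "tool_rot": TCP orientation; "wrist_force": force on the tool from outside, world axes, zero at the start; "ft_torque": the same for the moment, N m; "grip_width": opening from 0.0 (shut) to 1.0 (fully open); "gripper_force": force on a finger pad.
Only numpy, scipy, OpenCV 4.12 (cv2) and the standard library are available. Lean on these libraries where they do the work, as an engineer would, in place of code of your own. Each camera call takes 0.05 s, during which the arm holds its last target. There are 200 camera calls.

## Working session

There is one attempt and no reset: what is moved stays moved. The work goes in short steps, Python scripts to look and compute and a shell command to move; the robot and the scene stay as the last step left them, time stands still between calls to the robot, and variables do not carry over. Pictures are saved under pics/ and viewed, at most 14 in all, crops included, and the job is handed in when it is done.

```bash
ls; mkdir -p pics; cat > h.py <<'E'
import numpy as np, cv2, json
from scipy.spatial.transform import Rotation as R
from bench import sense, camera, camera_info, look_for
def snap(n,f): 
    s=sense(); im=camera(n); cv2.imwrite('pics/'+f,im[:,:,::-1]); return s,im
def campose(n,s=None):
    i=camera_info(n)
    if 'T_tool_cam' in i:
        s=s or sense(); T=np.eye(4); T[:3,:3]=R.from_quat(s['tool_rot']).as_matrix(); T[:3,3]=s['position']
        T=T@np.array(i['T_tool_cam']); return i,T[:3,3],T[:3,:3]
    return i,np.array(i['position']),R.from_quat(i['orientation']).as_matrix()
def ray(n,uv,s=None):
    i,p,M=campose(n,s); d=M@np.array([(uv[0]-i['cx'])/i['fx'],(uv[1]-i['cy'])/i['fy'],1]); return p,d/np.linalg.norm(d)
def onz(n,uv,z,s=None):
    p,d=ray(n,uv,s); return p+d*(z-p[2])/d[2]
def proj(n,P,s=None):
    i,p,M=campose(n,s); c=M.T@(np.array(P)-p); return [round(float(i['fx']*c[0]/c[2]+i['cx']),1),round(float(i['fy']*c[1]/c[2]+i['cy']),1)]
def tri(*rays):
    A=sum(np.eye(3)-np.outer(d,d) for p,d in rays); b=sum((np.eye(3)-np.outer(d,d))@p for p,d in rays); x=np.linalg.solve(A,b)
    return x, [round(float(np.linalg.norm((np.eye(3)-np.outer(d,d))@(x-p)))*1000,1) for p,d in rays]
def rel(P,s=None):
    "tool-frame shift to world point P"
    s=s or sense(); return R.from_quat(s['tool_rot']).as_matrix().T@(np.array(P)-s['position'])
E
python3 - <<'E'
from h import *
np.set_printoptions(precision=3,suppress=True)
s=sense(); print(s); print(R.from_quat(s['tool_rot']).as_matrix())
for n in ['scene','side','wrist']:
    snap(n,n+'0.png'); i,p,M=campose(n); print(n,i['fx'],p,M[:,2])
    for t in ['tea','mug','mandarin','strainer','cocoa','glass','kettle_base','tray_floor']:
        try: print(n,t,[(np.round(d['uv']).tolist(),round(d['p'],2)) for d in look_for(n,t)][:3])
        except Exception as e: print(t,e)
E
```

```text
pics
{'time_s': 0.0, 'joint_pos': array([-1.346,  0.334,  0.04 ,  1.466, -0.013,  1.343, -0.059]), 'qvel': array([-0.001, -0.001, -0.001, -0.001,  0.001, -0.   ,  0.001]), 'effort': array([ -0.   , -65.635,   1.335, -40.379,  -0.06 ,   0.045,   0.   ]), 'position': array([0.207, 0.616, 0.222]), 'tool_rot': array([ 0.161,  0.987, -0.001, -0.   ]), 'wrist_force': array([ 0.927, -0.759, -0.158]), 'ft_torque': array([-0.073, -0.021, -0.017]), 'gripper_force': 0.0, 'grip_width': 0.9966846722608068}
[[-0.948  0.318 -0.   ]
 [ 0.318  0.948 -0.002]
 [-0.    -0.002 -1.   ]]
scene 407.31202119539154 [-0.093 -0.945  0.61 ] [ 0.565  0.709 -0.422]
scene tea [([264.0, 265.0], 0.67)]
scene mug [([338.0, 268.0], 0.65), ([267.0, 263.0], 0.6)]
scene mandarin [([179.0, 202.0], 0.68), ([364.0, 261.0], 0.19)]
scene strainer [([211.0, 189.0], 0.63)]
scene cocoa [([391.0, 270.0], 0.89)]
scene glass []
scene kettle_base [([339.0, 268.0], 0.65), ([367.0, 262.0], 0.57), ([267.0, 220.0], 0.25)]
scene tray_floor [([266.0, 217.0], 0.71), ([391.0, 270.0], 0.43)]
side 389.71205014187854 [ 0.115 -0.889  0.65 ] [ 0.426  0.763 -0.486]
side tea [([262.0, 283.0], 0.94)]
side mug [([330.0, 307.0], 0.9)]
side mandarin [([191.0, 204.0], 0.58)]
side strainer [([233.0, 184.0], 0.52)]
side cocoa [([396.0, 303.0], 0.96)]
side glass []
side kettle_base [([372.0, 293.0], 0.63)]
side tray_floor [([283.0, 227.0], 0.97)]
wrist 337.80726917605176 [0.134 0.64  0.384] [ 0.262 -0.088 -0.961]
wrist tea []
wrist mug []
wrist mandarin []
wrist strainer []
wrist cocoa []
wrist glass []
wrist kettle_base []
wrist tray_floor []
```

```bash
python3 - <<'E'
from h import *
a=cv2.imread('pics/scene0.png');b=cv2.imread('pics/side0.png')
cv2.imwrite('pics/both.png',np.vstack([a[120:420],b[120:420]])[:, 80:540].repeat(1,0))
c=cv2.resize(b[130:400,120:480],None,fx=2.2,fy=2.2); cv2.imwrite('pics/sidez.png',c)
E
```

```text
(no output)
```

View pics/both.png

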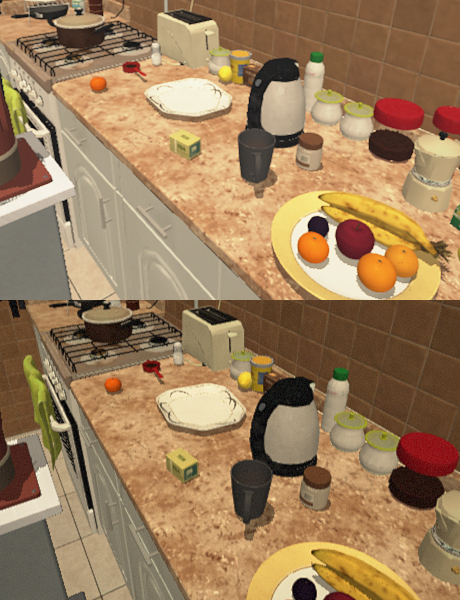

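View pics/sidez.png

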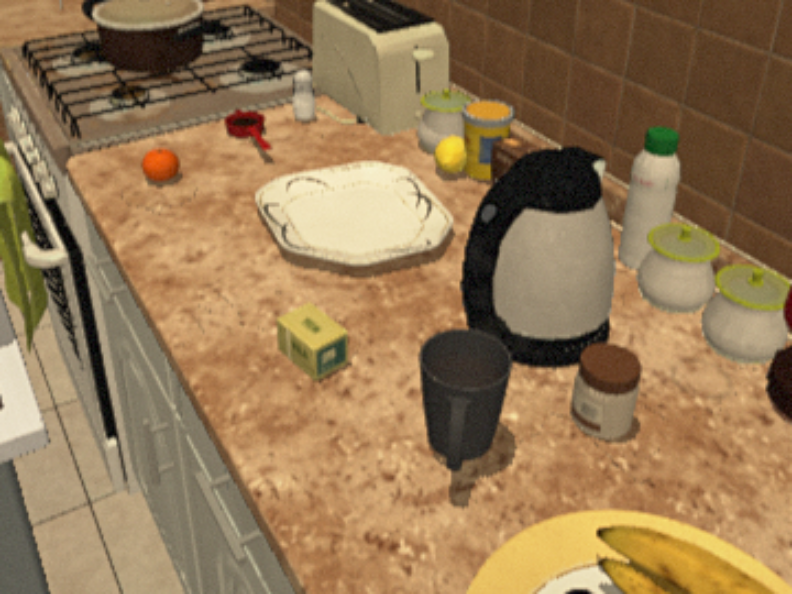

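The views agree: the tray is at side px ~(280,228), carton (262,285), mug (330,305) with its handle towards the camera, mandarin (193,205), and strainer (235,190) with its handle to the lower right. The glass is hidden behind the kettle.

```bash
python3 - <<'E'
from h import *
np.set_printoptions(precision=3,suppress=True)
D={'tea':([264,265],[262,283]),'mug':([337,270],[330,305]),'mandarin':([179,204],[192.5,205]),'cocoa':([391,270],[396,303]),'tray':([268,217],[281,228])}
for k,(a,b) in D.items(): print(k,*tri(ray('scene',a),ray('side',b)))
z=lambda u,v:[120+u/2.2,130+v/2.2]
print('strainer bowl rim',onz('side',z(245,123),.022),'handle end',onz('side',z(265,157),.022))
print('mug rim',onz('side',z(465,358),.106),'handle foot',onz('side',z(457,465),.02))
print('kettle base',onz('side',z(550,330),.02), 'tray corners',[onz('side',z(*q),.02) for q in [(258,187),(285,250),(365,270),(450,228),(440,195),(375,163)]])
E
```

```text
tea [ 0.456 -0.169 -0.004] [2.0, 2.0]
mug [ 0.505 -0.395  0.078] [1.3, 1.3]
mandarin [0.42  0.283 0.026] [2.4, 2.4]
cocoa [ 0.68  -0.419  0.022] [3.5, 3.5]
tray [0.623 0.034 0.009] [2.9, 2.9]
strainer bowl rim [0.598 0.371 0.022] handle end [0.576 0.237 0.022]
mug rim [ 0.51  -0.388  0.106] handle foot [ 0.477 -0.429  0.02 ]
kettle base [ 0.685 -0.318  0.02 ] tray corners [array([0.529, 0.157, 0.02 ]), array([ 0.492, -0.016,  0.02 ]), array([ 0.561, -0.109,  0.02 ]), array([ 0.711, -0.08 ,  0.02 ]), array([0.751, 0.001, 0.02 ]), array([0.719, 0.136, 0.02 ])]
```

```bash
python3 -m pendant '[[[0,0,-18.5,-0.318,-0.279,-0.08,1],[0,0,-18.5,-0.318,-0.279,-0.08,1],[0,0,-18.5,-0.318,-0.279,-0.08,1],[0,0,-18.5,-0.318,-0.279,-0.08,1],[0,0,-18.5,-0.318,-0.279,-0.08,1],[0,0,-18.5,-0.318,-0.279,-0.08,1],[0,0,-18.5,-0.318,-0.279,-0.08,1],[0,0,-18.5,-0.318,-0.279,-0.08,1],[0,0,-18.5,-0.318,-0.279,-0.08,1],[0,0,-18.5,-0.318,-0.279,-0.08,1]]]'
python3 - <<'E'
from h import *
np.set_printoptions(precision=3,suppress=True)
s,_=snap('wrist','w1.png'); print(s['joint_pos'],s['position'])
for t in ['mandarin','strainer','strainer_bowl','tray_floor','tea']: print(t,[(np.round(d['uv']).tolist(),round(d['p'],2),onz('wrist',d['uv'],.022,s)) for d in look_for('wrist',t)][:2])
E
```

```text
time_s: 2.6
position: [0.4187, 0.2518, 0.3022]
tool_rot: [-0.001, 1.0, -0.0, -0.0]
wrist_force: [0.5, 0.8, 0.7]
grip_width: 0.998
gripper_force: 0.0
[-0.917 -0.041  0.276  1.729  0.011  1.453  0.93 ] [0.419 0.252 0.302]
mandarin [([309.0, 179.0], 0.9, array([0.425, 0.297, 0.022]))]
strainer [([309.0, 178.0], 0.74, array([0.424, 0.296, 0.022])), ([357.0, 282.0], 0.55, array([0.576, 0.37 , 0.022]))]
strainer_bowl [([355.0, 283.0], 0.72, array([0.577, 0.368, 0.022]))]
tray_floor [([154.0, 263.0], 0.79, array([0.546, 0.078, 0.022]))]
tea [([155.0, 262.0], 0.4, array([0.545, 0.08 , 0.022]))]
```

View pics/w1.png

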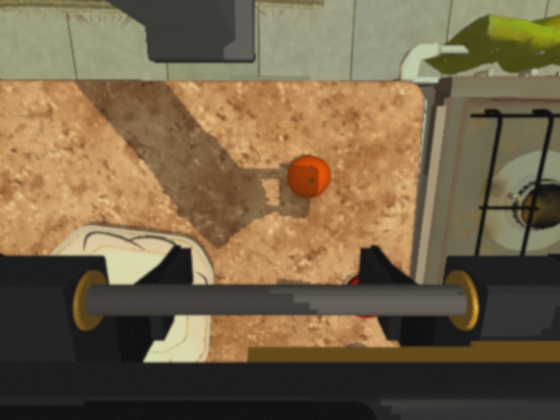

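Mandarin at (309,177), tray at lower left; the fingers hide the strainer bowl at (357,285). I'll take a second, higher view.

```bash
python3 -m pendant '[[[0,0,0,-0.2,-0.07,-0.08,1],[0,0,0,-0.2,-0.07,-0.08,1],[0,0,0,-0.2,-0.07,-0.08,1],[0,0,0,-0.2,-0.07,-0.08,1],[0,0,0,-0.2,-0.07,-0.08,1],[0,0,0,-0.2,-0.07,-0.08,1]]]'
python3 - <<'E'
from h import *
np.set_printoptions(precision=3,suppress=True)
s,_=snap('wrist','w2.png'); print(s['joint_pos'],s['position'])
json.dump({k:np.array(v).tolist() for k,v in s.items()},open('w2.json','w'))
for t in ['mandarin','strainer','strainer_bowl','tray_floor']: print(t,[(np.round(d['uv']).tolist(),round(d['p'],2),onz('wrist',d['uv'],.022,s)) for d in look_for('wrist',t)][:2])
E
```

```text
time_s: 3.65
position: [0.619, 0.1808, 0.382]
tool_rot: [0.0, 1.0, -0.0, -0.001]
wrist_force: [-1.4, 0.5, -0.1]
grip_width: 1.005
gripper_force: 0.0
[-0.688  0.312  0.466  1.21  -0.139  1.651  1.318] [0.619 0.181 0.382]
mandarin [([357.0, 25.0], 0.59, array([0.424, 0.293, 0.022]))]
strainer [([405.0, 151.0], 0.64, array([0.597, 0.379, 0.022]))]
strainer_bowl [([406.0, 147.0], 0.55, array([0.59 , 0.379, 0.022]))]
tray_floor [([408.0, 150.0], 0.28, array([0.595, 0.382, 0.022]))]
```

View pics/w2.png

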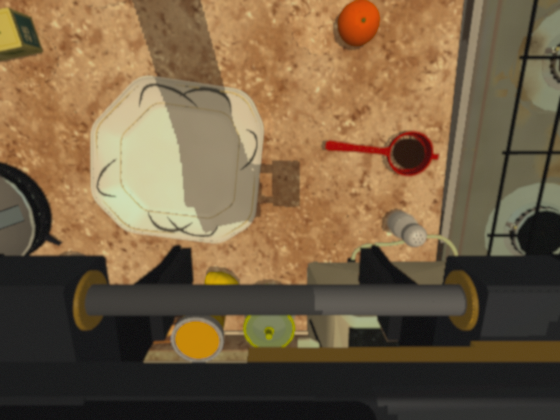

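The second view shows the mandarin (358,22), the strainer bowl (410,153) with its handle tip (327,146), the tray spanning about x 90–264 and y 75–244, and a carton corner at top left.

```bash
python3 - <<'E'
from h import *
np.set_printoptions(precision=3,suppress=True)
s=json.load(open('w2.json')); im=cv2.imread('pics/w2.png'); hsv=cv2.cvtColor(im,cv2.COLOR_BGR2HSV)
m=((hsv[...,1]<75)).astype('uint8'); m[:60]=0;m[246:]=0;m[:,:80]=0;m[:,275:]=0
m=cv2.morphologyEx(m,cv2.MORPH_OPEN,np.ones((5,5)))
c=max(cv2.findContours(m,0,2)[0],key=cv2.contourArea)
P=np.array([onz('wrist',q[0],.022,s)[:2] for q in c])*1000
r=cv2.minAreaRect(P.astype('float32')); print('tray rect',r, cv2.contourArea(c))
print(cv2.boundingRect(c))
red=(((hsv[...,0]<8)|(hsv[...,0]>172))&(hsv[...,1]>170)&(hsv[...,2]>60)).astype('uint8'); 
k=red.copy();k[100:]=0;c=max(cv2.findContours(k,0,2)[0],key=cv2.contourArea);print('mand(partial)',cv2.minEnclosingCircle(c),cv2.boundingRect(c))
k=red.copy();k[:120]=0;k[190:]=0;c=max(cv2.findContours(k,0,2)[0],key=cv2.contourArea);print('strainer',cv2.boundingRect(c)); ys,xs=np.nonzero(k)
print(cv2.minEnclosingCircle(c))
h=[ (x,ys[xs==x].mean(),(ys[xs==x]).ptp() if 0 else np.ptp(ys[xs==x])) for x in range(325,440,6) if (xs==x).any()]; print(np.round(h,1).tolist())
s1={'position':[.4187,.2518,.3022],'tool_rot':[-.001,1,0,0]}
im=cv2.imread('pics/w1.png');hsv=cv2.cvtColor(im,cv2.COLOR_BGR2HSV)
k=((hsv[...,0]<12)&(hsv[...,1]>200)&(hsv[...,2]>90)).astype('uint8');k[:130]=0;k[225:]=0;k[:,:250]=0;k[:,340:]=0;c=max(cv2.findContours(k,0,2)[0],key=cv2.contourArea);b=cv2.boundingRect(c);print(b)
u=[b[0]+b[2]/2,b[1]+b[3]/2];print(onz('wrist',u,.024,s1), tri(ray('wrist',u,s1),ray('wrist',[358,22],s)))
E
```

```text
tray rect ((616.2930908203125, 25.517349243164062), (257.0748596191406, 241.98486328125), 81.85940551757812) 21287.0
(91, 77, 171, 164)Traceback (most recent call last):
  File "<stdin>", line 11, in <module>
ValueError: max() iterable argument is empty
```

```bash
python3 - <<'E'
from h import *
np.set_printoptions(precision=3,suppress=True)
s=json.load(open('w2.json')); im=cv2.imread('pics/w2.png'); hsv=cv2.cvtColor(im,cv2.COLOR_BGR2HSV)
print(hsv[22,358],hsv[148,360],hsv[153,390])
big=lambda k:max(cv2.findContours(k.astype('uint8'),0,2)[0],key=cv2.contourArea)
k=((hsv[...,0]<12)&(hsv[...,1]>200)&(hsv[...,2]>100)).astype('uint8')
a=k.copy();a[60:]=0;a[:,:320]=0;a[:,400:]=0;b2=cv2.boundingRect(big(a));print('mand',b2)
k=(((hsv[...,0]<8)|(hsv[...,0]>172))&(hsv[...,1]>190)).astype('uint8');k[:125]=0;k[180:]=0;k[:,:315]=0;k[:,445:]=0
ys,xs=np.nonzero(k);print(xs.min(),xs.max(),ys.min(),ys.max())
print([(x,round(ys[xs==x].mean(),1),int(np.ptp(ys[xs==x]))) for x in range(324,442,6) if (xs==x).any()])
s1={'position':[.4187,.2518,.3022],'tool_rot':[-.001,1,0,0]}
im=cv2.imread('pics/w1.png');hsv=cv2.cvtColor(im,cv2.COLOR_BGR2HSV)
k=((hsv[...,0]<12)&(hsv[...,1]>200)&(hsv[...,2]>100)).astype('uint8');k[:130]=0;k[225:]=0;k[:,:250]=0;k[:,340:]=0;b=cv2.boundingRect(big(k));print(b)
f=lambda b:[b[0]+b[2]/2,b[1]+b[3]/2]
print(onz('wrist',f(b),.024,s1),onz('wrist',f(b2),.024,s), tri(ray('wrist',f(b),s1),ray('wrist',f(b2),s)))
E
```

```text
[ 10 243 215] [  2 239 159] [  6 182 132]
mand (339, 0, 40, 45)
325 437 132 175
[(330, np.float64(145.5), 9), (336, np.float64(146.0), 8), (342, np.float64(146.5), 7), (348, np.float64(147.0), 6), (354, np.float64(147.5), 5), (360, np.float64(148.0), 6), (366, np.float64(149.0), 6), (372, np.float64(149.5), 5), (378, np.float64(150.5), 5), (384, np.float64(151.0), 6), (390, np.float64(153.5), 21), (396, np.float64(154.5), 35), (402, np.float64(162.2), 40), (408, np.float64(159.6), 42), (414, np.float64(156.5), 42), (420, np.float64(150.4), 38), (426, np.float64(151.5), 29), (432, np.float64(154.0), 8)]
(288, 156, 42, 41)
[0.422 0.296 0.024] [0.421 0.296 0.024] (array([0.422, 0.296, 0.025]), [0.1, 0.1])
```

```bash
python3 -m pendant '[[[0,0,0,0.197,0.115,0.27,1],[0,0,0,0.197,0.115,0.27,1],[0,0,0,0.197,0.115,0.27,1],[0,0,0,0.197,0.115,0.27,1],[0,0,0,0.197,0.115,0.27,1],[0,0,0,0.197,0.115,0.27,1],[0,0,0,0.197,0.115,0.27,1],[0,0,0,0.197,0.115,0.27,1],[0,0,0,0.197,0.115,0.31,1],[0,0,0,0.197,0.115,0.345,1],[0,0,0,0.197,0.115,0.376,1],[0,0,0,0.197,0.115,0.376,1],[0,0,0,0.197,0.115,0.376,1],[0,0,0,0.197,0.115,0.376,0.4],[0,0,0,0.197,0.115,0.376,0.4],[0,0,0,0.197,0.115,0.376,0.4],[0,0,0,0.197,0.115,0.376,0.4],[0,0,0,0.197,0.115,0.376,0.4]]]' 10
```

```text
time_s: 6.15
position: [0.4227, 0.2955, 0.0067]
tool_rot: [0.0, 1.0, 0.0, 0.0]
wrist_force: [-0.4, -0.4, 1.6]
grip_width: 0.645
gripper_force: 10.0
```

```bash
python3 -m pendant '[[[0,0,0,0,0,-0.05,0.4],[0,0,0,0,0,-0.08,0.4],[0,0,0,-0.03,-0.04,-0.09,0.4],[0,0,0,-0.06,-0.08,-0.09,0.4],[0,0,0,-0.09,-0.12,-0.09,0.4],[0,0,0,-0.12,-0.16,-0.09,0.4],[0,0,0,-0.15,-0.19,-0.09,0.4],[0,0,0,-0.161,-0.21,-0.08,0.4],[0,0,0,-0.161,-0.21,-0.08,0.4],[0,0,0,-0.161,-0.21,-0.05,0.4],[0,0,0,-0.161,-0.21,-0.025,0.4],[0,0,0,-0.161,-0.21,-0.006,0.4],[0,0,0,-0.161,-0.21,-0.006,0.4],[0,0,0,-0.161,-0.21,-0.006,0.4],[0,0,0,-0.161,-0.21,-0.006,0.7],[0,0,0,-0.161,-0.21,-0.006,0.85],[0,0,0,-0.161,-0.21,-0.006,0.9],[0,0,0,-0.161,-0.21,-0.06,0.9],[0,0,0,-0.161,-0.21,-0.12,0.9],[0,0,0,-0.161,-0.21,-0.15,0.9]]]'
```

```text
time_s: 8.65
position: [0.5847, 0.0853, 0.1602]
tool_rot: [0.001, 1.0, 0.001, 0.002]
wrist_force: [0.5, -0.1, -0.3]
grip_width: 0.898
gripper_force: 0.0
```

```bash
python3 -m pendant '[[[0,0,0,0,0,-0.06,1],[0,0,0,0.02,0,-0.12,1],[0,0,0,0.05,-0.04,-0.18,1],[0,0,0,0.134,-0.306,-0.22,1],[0,0,0,0.134,-0.306,-0.22,1],[0,0,0,0.134,-0.306,-0.22,1],[0,0,0,0.134,-0.306,-0.22,1],[0,0,0,0.134,-0.306,-0.22,1],[0,0,0,0.134,-0.306,-0.22,1],[0,0,0,0.134,-0.306,-0.22,1],[0,0,0,0.134,-0.306,-0.22,1],[0,0,0,0.134,-0.306,-0.22,1]]]'
python3 - <<'E'
from h import *
np.set_printoptions(precision=3,suppress=True)
s,_=snap('wrist','w3.png'); print(s['joint_pos'],s['position'])
json.dump({k:np.array(v).tolist() for k,v in s.items()},open('w3.json','w'))
for t in ['mandarin','tea','mug','mug_mouth','cocoa','kettle_base']: print(t,[(np.round(d['uv']).tolist(),round(d['p'],2),onz('wrist',d['uv'],.022,s)) for d in look_for('wrist',t)][:2])
E
```

```text
time_s: 10.15
position: [0.4494, -0.2195, 0.3763]
tool_rot: [-0.0, 1.0, -0.0, -0.0]
wrist_force: [0.0, 0.9, -0.1]
grip_width: 0.999
gripper_force: 0.0
[-0.431 -0.061  0.767  1.583  0.043  1.603  1.908] [ 0.449 -0.22   0.376]
mandarin [([463.0, 246.0], 0.91, array([0.58 , 0.088, 0.022]))]
tea [([288.0, 156.0], 0.79, array([ 0.435, -0.2  ,  0.022]))]
mug [([288.0, 156.0], 0.73, array([ 0.434, -0.2  ,  0.022]))]
mug_mouth [([152.0, 210.0], 0.89, array([ 0.521, -0.416,  0.022]))]
cocoa [([141.0, 274.0], 0.77, array([ 0.632, -0.445,  0.022])), ([465.0, 244.0], 0.17, array([0.577, 0.09 , 0.022]))]
kettle_base [([266.0, 268.0], 0.6, array([ 0.621, -0.235,  0.022]))]
```

View pics/w3.png

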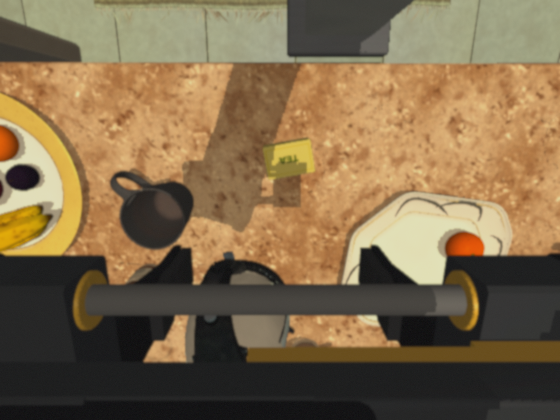

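The tea's top is a rectangle around (289,159). The mug rim is around (156,215), with its handle pointing to the upper left at (122,182). The kettle is at the bottom around (240,300), and the mandarin sits on the tray at (464,245).

```bash
python3 - <<'E'
from h import *
np.set_printoptions(precision=3,suppress=True)
s=json.load(open('w3.json')); im=cv2.imread('pics/w3.png'); hsv=cv2.cvtColor(im,cv2.COLOR_BGR2HSV)
print(hsv[150,285],hsv[165,310],hsv[175,275],hsv[100,400])
k=((hsv[...,0]>22)&(hsv[...,0]<40)&(hsv[...,1]>90)).astype('uint8');k[:125]=0;k[190:]=0;k[:,:250]=0;k[:,330:]=0
k=cv2.morphologyEx(k,cv2.MORPH_CLOSE,np.ones((7,7)))
c=max(cv2.findContours(k,0,2)[0],key=cv2.contourArea)
for z in (.045,.0):
    P=np.array([onz('wrist',q[0],z,s)[:2] for q in c])*1000; print(z,cv2.minAreaRect(P.astype('float32')))
print(cv2.approxPolyDP(c,4,True).reshape(-1,2).tolist())
# mug rim
m=(hsv[...,2]<75).astype('uint8');m[:165]=0;m[249:]=0;m[:,:108]=0;m[:,200:]=0
m=cv2.morphologyEx(m,cv2.MORPH_OPEN,np.ones((3,3)))
c=max(cv2.findContours(m,0,1)[0],key=cv2.contourArea); print(cv2.boundingRect(c)); 
P=np.array([onz('wrist',q[0],.106,s)[:2] for q in c])*1000
print('rim pts(mm)',np.round(P[::6]).astype(int).tolist())
print('cam',campose('wrist',s)[1])
print('kettle front row260 z.2/.02',onz('wrist',[240,260],.2,s),onz('wrist',[240,260],.02,s))
big=cv2.resize(im[150:260,90:330],None,fx=3.3,fy=3.3,interpolation=cv2.INTER_CUBIC);cv2.imwrite('pics/w3z.png',cv2.convertScaleAbs(big,alpha=1.6,beta=10))
E
```

```text
[ 24 156 218] [ 24 161 215] [ 24 159 141] [ 15 142 183]
0.045 ((435.5694274902344, -200.74497985839844), (48.53665542602539, 67.8368911743164), 10.518227577209473)
0.0 ((441.2718505859375, -199.03668212890625), (52.96578598022461, 74.0272445678711), 10.518178939819336)
[[309, 140], [265, 146], [269, 177], [313, 170]]
(111, 172, 82, 76)
rim pts(mm) [[445, -420], [451, -426], [456, -432], [464, -431], [461, -427], [453, -427], [451, -421], [452, -413], [454, -406], [460, -398], [466, -393], [470, -398], [472, -406], [476, -412], [477, -419], [485, -418], [494, -423], [502, -426], [510, -427], [519, -425], [527, -422], [536, -416], [542, -409], [546, -401], [549, -393], [549, -385], [549, -377], [545, -368], [540, -359], [532, -352], [523, -346], [514, -341], [506, -337], [498, -333], [489, -330], [481, -330], [473, -332], [465, -338], [461, -345], [458, -353], [460, -361], [461, -369], [462, -376], [461, -384], [458, -392], [452, -397], [448, -405], [445, -412]]
cam [ 0.373 -0.219  0.538]
kettle front row260 z.2/.02 [ 0.526 -0.258  0.2  ] [ 0.607 -0.278  0.02 ]
```

View pics/w3z.png

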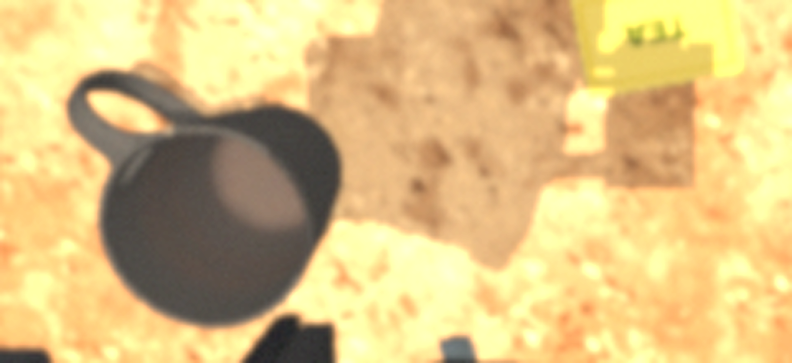

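Rim circle centre is about (0.508,-0.384), r 42 mm, which matches the other views. Next I'll grasp the tea, turning -8.5° so the fingers close along its long side.

```bash
python3 -m pendant '[[[0,0,-8.5,0.012,0.0195,0.06,1],[0,0,-8.5,0.012,0.0195,0.12,1],[0,0,-8.5,0.012,0.0195,0.18,1],[0,0,-8.5,0.012,0.0195,0.24,1],[0,0,-8.5,0.012,0.0195,0.29,1],[0,0,-8.5,0.012,0.0195,0.29,1],[0,0,-8.5,0.012,0.0195,0.31,1],[0,0,-8.5,0.012,0.0195,0.33,1],[0,0,-8.5,0.012,0.0195,0.35,1],[0,0,-8.5,0.012,0.0195,0.37,1],[0,0,-8.5,0.012,0.0195,0.37,1],[0,0,-8.5,0.012,0.0195,0.37,1],[0,0,-8.5,0.012,0.0195,0.37,0.6],[0,0,-8.5,0.012,0.0195,0.37,0.6],[0,0,-8.5,0.012,0.0195,0.37,0.6],[0,0,-8.5,0.012,0.0195,0.37,0.6]]]' 12
```

```text
time_s: 12.5
position: [0.4375, -0.201, 0.0071]
tool_rot: [-0.074, 0.997, 0.0, 0.0]
wrist_force: [-1.3, 1.1, 7.4]
grip_width: 0.83
gripper_force: 12.0
```

```bash
python3 -m pendant '[[[0,0,0,0,0,-0.05,0.6],[0,0,0,0,0.02,-0.1,0.6],[0,0,0,-0.02,0.06,-0.11,0.6],[0,0,4,-0.06,0.1,-0.11,0.6],[0,0,8,-0.1,0.13,-0.11,0.6],[0,0,12,-0.14,0.15,-0.11,0.6],[0,0,16.6,-0.18,0.17,-0.11,0.6],[0,0,16.6,-0.22,0.183,-0.11,0.6],[0,0,16.6,-0.26,0.183,-0.11,0.6],[0,0,16.6,-0.26,0.183,-0.11,0.6],[0,0,16.6,-0.26,0.183,-0.08,0.6],[0,0,16.6,-0.26,0.183,-0.05,0.6],[0,0,16.6,-0.26,0.183,-0.025,0.6],[0,0,16.6,-0.26,0.183,-0.007,0.6],[0,0,16.6,-0.26,0.183,-0.007,0.6],[0,0,16.6,-0.26,0.183,-0.007,0.6]]]'
```

```text
time_s: 14.5
position: [0.6677, 0.018, 0.0144]
tool_rot: [0.071, 0.997, 0.0, 0.0]
wrist_force: [0.2, -0.4, 0.4]
grip_width: 0.823
gripper_force: 12.0
```

```bash
python3 -m pendant '[[[0,0,0,0,0,0.0015,0.6],[0,0,0,0,0,0.0015,0.9],[0,0,0,0,0,0.0015,1],[0,0,0,0,0,0.0015,1],[0,0,0,0,0,-0.05,1],[0,0,0,0,0,-0.11,1],[0,0,0,0.04,-0.02,-0.17,1],[0,0,-8,0.1,-0.06,-0.22,1],[0,0,-8,0.15,-0.09,-0.27,1],[0,0,-8,0.172,-0.14,-0.32,1],[0,0,-8,0.172,-0.406,-0.32,1],[0,0,-8,0.172,-0.406,-0.32,1],[0,0,-8,0.172,-0.406,-0.32,1],[0,0,-8,0.172,-0.406,-0.32,1],[0,0,-8,0.172,-0.406,-0.32,1],[0,0,-8,0.172,-0.406,-0.32,1],[0,0,-8,0.172,-0.406,-0.32,1]]]'
python3 - <<'E'
from h import *
np.set_printoptions(precision=3,suppress=True)
s,im=snap('wrist','w4.png'); print(s['joint_pos'],s['position'])
json.dump({k:np.array(v).tolist() for k,v in s.items()},open('w4.json','w'))
_,b=snap('side','side1.png')
a=cv2.resize(im[:260],None,fx=1.4,fy=1.4)[:,:,::-1]; b=cv2.resize(b[150:300,140:420],None,fx=1.4,fy=1.4)[:,:,::-1]
o=np.zeros((600,784,3),'uint8');o[:364]=a;o[364:574,:392]=b;cv2.imwrite('pics/v4.png',o)
E
```

```text
time_s: 16.62
position: [0.4396, -0.359, 0.3333]
tool_rot: [0.002, 1.0, 0.0, -0.0]
wrist_force: [0.2, -0.5, -0.4]
grip_width: 1.001
gripper_force: 0.0
[-0.311  0.193  1.083  1.527 -0.171  1.524  2.34 ] [ 0.44  -0.359  0.333]
```

View pics/v4.png

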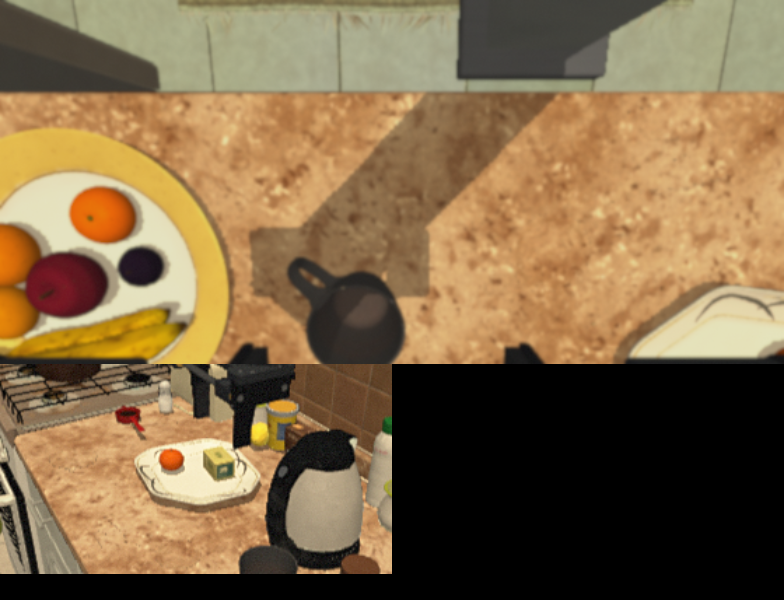

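Tea and mandarin stand on the tray as intended. The mug's rim is at about (254,228), with the handle loop from (209,190) to (232,210).

```bash
python3 - <<'E'
from h import *
np.set_printoptions(precision=4,suppress=True)
s=json.load(open('w4.json')); im=cv2.imread('pics/w4.png')
c3=json.load(open('w3.json'))
print(campose('wrist',s)[1])
# rim: triangulate leftmost tangent-ish centre
print('rim c', onz('wrist',[254,229],.106,s), tri(ray('wrist',[254,229],s),ray('wrist',[153,219],c3),ray('side',[120+465/2.2,130+358/2.2])))
t4,t3=[208,190],[112.5,180]
print('tip',onz('wrist',t4,.087,s),onz('wrist',t3,.087,c3),tri(ray('wrist',t4,s),ray('wrist',t3,c3)))
b=im[170:262,190:310];cv2.imwrite('pics/w4z.png',cv2.convertScaleAbs(cv2.resize(b,None,fx=6.5,fy=6.5,interpolation=cv2.INTER_CUBIC),alpha=2.2,beta=10))
E
```

```text
[ 0.3632 -0.3587  0.4951]
rim c [ 0.498  -0.3851  0.106 ] (array([ 0.507 , -0.3858,  0.1026]), [7.4, 2.9, 4.9])
tip [ 0.4535 -0.4422  0.087 ] [ 0.4595 -0.4403  0.087 ] (array([ 0.4586, -0.4447,  0.0767]), [2.8, 2.8])
```

View pics/w4z.png

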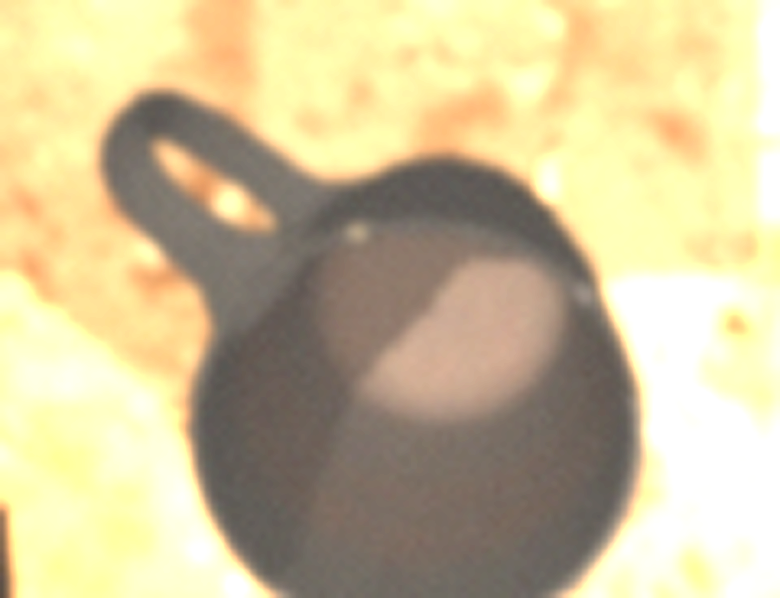

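```bash
python3 - <<'E'
from h import *
np.set_printoptions(precision=4,suppress=True)
s=json.load(open('w4.json')); c=onz('wrist',[253.8,236],.106,s); print(c, tri(ray('wrist',[253.8,236],s),ray('wrist',[153,219],c3:=json.load(open('w3.json')))))
for q in [(110,165),(130,165),(185,215),(240,270)]:
    p=onz('wrist',[190+q[0]/6.5,170+q[1]/6.5],.09,s); d=p-c; print(p,np.hypot(*d[:2]),np.degrees(np.arctan2(d[1],d[0])))
# hypothesis check: project bar points for angle th
for th in (-130,-134,-138,-142):
    t=np.radians(th); print(th,[((np.array(proj('wrist',[c[0]+r*np.cos(t),c[1]+r*np.sin(t),z],s))-[190,170])*6.5).round().tolist() for r,z in [(79,.087),(66,.095),(50,.09),(66,.03)]])
E
```

```text
[ 0.507  -0.3855  0.106 ] (array([ 0.5103, -0.3862,  0.0989]), [0.7, 0.7])
[ 0.4596 -0.4433  0.09  ] 0.07473691229754517 -129.36965883302403
[ 0.4596 -0.4395  0.09  ] 0.07184130197587546 -131.2818305351054
[ 0.4694 -0.4296  0.09  ] 0.05789857962109022 -130.47340889925783
[ 0.4804 -0.4196  0.09  ] 0.043202345915224816 -128.0666584520593
-130 [[10395.0, 8156.0], [10452.0, 8199.0], [10580.0, 8299.0], [10507.0, 8247.0]]
-134 [[9084.0, 8136.0], [9129.0, 8176.0], [9231.0, 8268.0], [9173.0, 8220.0]]
-138 [[7956.0, 8120.0], [7992.0, 8157.0], [8076.0, 8243.0], [8028.0, 8198.0]]
-142 [[6967.0, 8107.0], [6997.0, 8142.0], [7065.0, 8222.0], [7026.0, 8180.0]]
```

```bash
python3 -m pendant '[[[0,0,45,-0.027,-0.075,0.05,0.5],[0,0,45,-0.027,-0.075,0.1,0.5],[0,0,45,-0.027,-0.075,0.13,0.5],[0,0,45,-0.027,-0.075,0.13,0.5],[0,0,90,-0.027,-0.075,0.13,0.5],[0,0,90,-0.027,-0.075,0.13,0.5],[0,0,90,-0.027,-0.075,0.13,0.5],[0,0,90,-0.027,-0.075,0.13,0.5],[0,0,130.5,-0.027,-0.075,0.13,0.5],[0,0,130.5,-0.027,-0.075,0.13,0.5],[0,0,130.5,-0.027,-0.075,0.13,0.5],[0,0,130.5,-0.027,-0.075,0.13,0.5],[0,0,130.5,-0.027,-0.075,0.13,0.5],[0,0,130.5,-0.027,-0.075,0.13,0.5],[0,0,130.5,-0.027,-0.075,0.13,0.5]]]'
python3 - <<'E'
from h import *
np.set_printoptions(precision=4,suppress=True)
s,im=snap('wrist','w5.png'); print(s['joint_pos'],s['position'])
cv2.imwrite('pics/w5z.png',cv2.convertScaleAbs(im[:,:,::-1],alpha=1.7,beta=10))
g=lambda P:proj('wrist',P,s)
print('rim c',g([.508,-.3855,.106]),'grasp',g([.4665,-.434,.09]),'tip',g([.508-.0516,-.3855-.0605,.087]))
E
```

```text
time_s: 18.6
position: [0.4666, -0.434, 0.2036]
tool_rot: [0.908, 0.419, 0.0, -0.0]
wrist_force: [-0.3, 0.6, -0.4]
grip_width: 0.501
gripper_force: 0.0
[-0.2008  0.6799  1.3581  1.566  -0.6687  1.4415  0.4942] [ 0.4666 -0.434   0.2036]
rim c [276.0, 129.8] grasp [275.8, 206.6] tip [275.9, 223.1]
```

View pics/w5z.png

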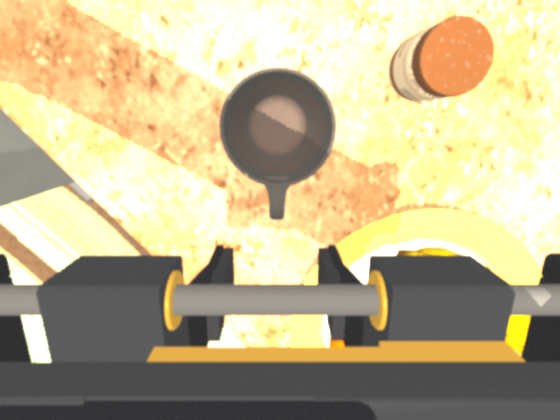

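The view confirms it: rim at (277,127) against a predicted (276,130), and the handle runs straight down to (277,218), centred between the fingers.

```bash
python3 -m pendant '[[[0,0,0,0.003,0,0.04,0.5],[0,0,0,0.003,0,0.08,0.5],[0,0,0,0.003,0,0.11,0.5],[0,0,0,0.003,0,0.137,0.5],[0,0,0,0.003,0,0.137,0.5],[0,0,0,0.003,0,0.137,0.5]]]'; python3 -c "
from h import *;s=sense();print(s['joint_pos'])"
```

```text
time_s: 19.4
position: [0.4685, -0.4327, 0.0677]
tool_rot: [0.909, 0.418, 0.0, 0.001]
wrist_force: [-0.7, 0.1, -0.4]
grip_width: 0.502
gripper_force: 0.0
[-0.15356271  0.78762185  1.2282206   1.70778732 -0.78652742  1.23112201
  0.56136754]
```

Close on the handle, then a small test lift.

```bash
python3 -m pendant '[[[0,0,0,0,0,0,0.1],[0,0,0,0,0,0,0.1],[0,0,0,0,0,0,0.1],[0,0,0,0,0,0,0.1],[0,0,0,0,0,0,0.1],[0,0,0,0,0,-0.01,0.1],[0,0,0,0,0,-0.025,0.1],[0,0,0,0,0,-0.04,0.1],[0,0,0,0,0,-0.04,0.1]]]' 55
python3 - <<'E'
from h import *
s,im=snap('side','side2.png'); print(s['joint_pos'],s['ft_torque'])
cv2.imwrite('pics/s2z.png',cv2.resize(im[180:380,220:480],None,fx=2.5,fy=2.5)[:,:,::-1])
E
```

```text
time_s: 20.52
position: [0.4688, -0.4328, 0.1083]
tool_rot: [0.909, 0.417, 0.001, 0.001]
wrist_force: [-0.7, -0.4, -3.3]
grip_width: 0.126
gripper_force: 54.5
[-0.17360944  0.75036121  1.27084881  1.67390318 -0.74595161  1.28942421
  0.53685327] [-0.23918739  0.2271347   0.02436072]
```

View pics/s2z.png

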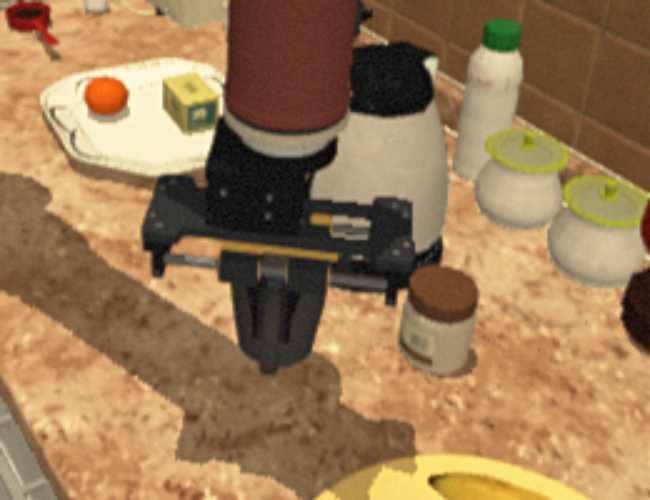

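Mug held and level.

```bash
python3 - <<'E'
from h import *
np.set_printoptions(precision=3,suppress=True)
z=lambda u,v:[120+u/2.2,130+v/2.2]
L,Rr=ray('side',z(464,325)),ray('side',z(611,340))
# circle radius .085 tangent to both vertical planes
n=lambda d,s:s*np.array([d[1],-d[0]])/np.hypot(*d[:2])
A=np.array([n(L[1],1),n(Rr[1],-1)]); b=np.array([A[0]@L[0][:2]+.085,A[1]@Rr[0][:2]+.085])
print('kettle c',np.linalg.solve(A,b), onz('side',z(550,363),0.0))
import json
s=json.load(open('w3.json'))
for u in ([190,310],[288,300]): print(onz('wrist',u,.15,s),onz('wrist',u,.02,s))
E
```

```text
kettle c [ 0.69  -0.292] [ 0.665 -0.345  0.   ]
[ 0.62  -0.331  0.15 ] [ 0.702 -0.368  0.02 ]
[ 0.605 -0.203  0.15 ] [ 0.683 -0.198  0.02 ]
```

```bash
python3 -m pendant '[[[0,0,0,0,0,-0.02,0.1],[0,0,0,-0.01,-0.012,-0.03,0.1],[0,0,0,-0.02,-0.023,-0.04,0.1],[0,0,0,0.0,-0.04,-0.04,0.1],[0,0,-3,0.028,-0.064,-0.04,0.1],[0,0,-6,0.056,-0.088,-0.04,0.1],[0,0,-9,0.081,-0.11,-0.04,0.1],[0,0,-12,0.106,-0.131,-0.04,0.1],[0,0,-16,0.132,-0.153,-0.04,0.1],[0,0,-20,0.158,-0.163,-0.04,0.1],[0,0,-24,0.185,-0.173,-0.04,0.1],[0,0,-28,0.212,-0.183,-0.04,0.1],[0,0,-32.6,0.236,-0.181,-0.04,0.1],[0,0,-32.6,0.26,-0.179,-0.04,0.1],[0,0,-32.6,0.283,-0.177,-0.04,0.1],[0,0,-32.6,0.303,-0.171,-0.04,0.1],[0,0,-32.6,0.323,-0.164,-0.04,0.1],[0,0,-32.6,0.342,-0.158,-0.04,0.1],[0,0,-32.6,0.342,-0.158,-0.04,0.1],[0,0,-32.6,0.342,-0.158,-0.04,0.1]]]'
python3 - <<'E'
from h import *
s,im=snap('wrist','w6.png'); print(s['joint_pos'],s['ft_torque'])
json.dump({k:np.array(v).tolist() for k,v in s.items()},open('w6.json','w'))
cv2.imwrite('pics/w6z.png',cv2.convertScaleAbs(im[:,:,::-1],alpha=1.3,beta=10))
E
```

```text
time_s: 23.08
position: [0.5701, -0.071, 0.1466]
tool_rot: [0.755, 0.655, -0.0, -0.0]
wrist_force: [-0.2, -0.5, -1.9]
grip_width: 0.128
gripper_force: 54.5
[-0.84556132  0.40498561  1.12041563  1.78927797 -0.39085928  1.19587489
  0.24889355] [-0.22166076  0.13963062  0.07981293]
```

View pics/w6z.png

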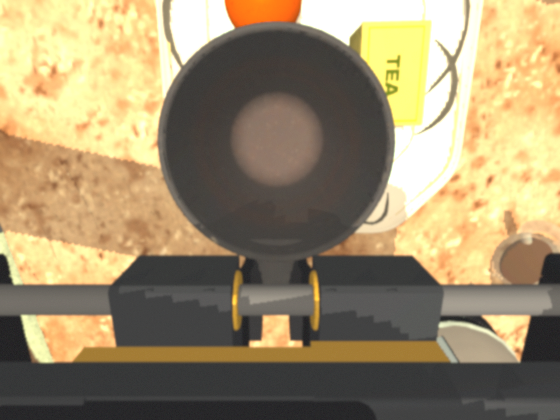

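The mug hangs level over the front right of the tray, rim centred at (277,140), with the tea and mandarin clear. Lowering now.

```bash
python3 -m pendant '[[[0,0,0,0,0,0.025,0.1],[0,0,0,0,0,0.045,0.1],[0,0,0,0,0,0.06,0.1],[0,0,0,0,0,0.068,0.1],[0,0,0,0,0,0.072,0.1],[0,0,0,0,0,0.0745,0.1],[0,0,0,0,0,0.0745,0.1],[0,0,0,0,0,0.0745,0.1]]]'
```

```text
time_s: 24.12
position: [0.5716, -0.07, 0.0726]
tool_rot: [0.755, 0.656, 0.0, 0.0]
wrist_force: [-0.1, -1.5, 1.0]
grip_width: 0.128
gripper_force: 54.2
```

```bash
python3 -m pendant '[[[0,0,0,0,0,0,0.2],[0,0,0,0,0,0,0.3],[0,0,0,0,0,0,0.4],[0,0,0,0,0,0,0.4],[0,0,0,0,0,-0.02,0.4],[0,0,0,0,0,-0.05,0.4],[0,0,0,0,0,-0.1,0.4],[0,0,0,0,0,-0.15,0.4],[0,0,0,0,0,-0.19,0.4],[0,0,0,0,0,-0.19,0.4]]]'
python3 - <<'E'
from h import *
np.set_printoptions(precision=4,suppress=True)
s=sense();w=json.load(open('w2.json'))
b=onz('wrist',[410,153.5],.024,w); h0=onz('wrist',[333,145.7],.023,w); h1=onz('wrist',[381,150.7],.023,w)
d=(h0-h1)[:2]; d/=np.hypot(*d); g=b[:2]+.067*d; a=np.degrees(np.arctan2(d[1],d[0]))
print('bowl',b,'tip',h0,np.hypot(*(h0-b)[:2]),'ang',a,'grasp',g, h0[:2]-d*.064)
cur=R.from_quat(s['tool_rot']).as_matrix(); ya=np.degrees(np.arctan2(cur[1,1],cur[0,1]));print('tool y ang',ya,'turn tool z',-(a+90-ya), 'rel',rel([*g,.25]),s['joint_pos'])
E
```

```text
time_s: 25.38
position: [0.5727, -0.0707, 0.2661]
tool_rot: [0.755, 0.655, 0.002, 0.002]
wrist_force: [0.7, -0.1, -1.3]
grip_width: 0.403
gripper_force: 0.0
bowl [0.6013 0.386  0.024 ] tip [0.5897 0.268  0.023 ] 0.11855338687761437 ang -95.8314940128831 grasp [0.5945 0.3193] [0.5962 0.3317]
tool y ang -8.092326211296383 turn tool z -2.2608321984132846 rel [ 0.3892 -0.0334  0.0164] [-0.929   0.3013  1.2081  1.6285 -0.2871  1.4048  0.1695]
```

```bash
python3 -m pendant '[[[0,0,-2.3,0.389,-0.033,0.05,0.6],[0,0,-2.3,0.389,-0.033,0.05,0.6],[0,0,-2.3,0.389,-0.033,0.05,0.6],[0,0,-2.3,0.389,-0.033,0.05,0.6],[0,0,-2.3,0.389,-0.033,0.05,0.6],[0,0,-2.3,0.389,-0.033,0.05,0.6],[0,0,-2.3,0.389,-0.033,0.05,0.6],[0,0,-2.3,0.389,-0.033,0.05,0.6],[0,0,-2.3,0.389,-0.033,0.05,0.6],[0,0,-2.3,0.389,-0.033,0.05,0.6],[0,0,-2.3,0.389,-0.033,0.05,0.6]]]'
python3 - <<'E'
from h import *
np.set_printoptions(precision=4,suppress=True)
s,im=snap('wrist','w7.png'); print(s['joint_pos'],s['position'],s['tool_rot'])
json.dump({k:np.array(v).tolist() for k,v in s.items()},open('w7.json','w'))
print('bowl pred',proj('wrist',[.6013,.386,.024],s),'tip',proj('wrist',[.5880,.2557,.023],s))
_,b=snap('side','side3.png')
a=im[:,:,::-1];b=cv2.resize(b[170:290,220:370],None,fx=1.6,fy=1.6)[:,:,::-1]
o=np.zeros((420,800,3),'uint8');o[:,:560]=a;o[:192,560:800]=b;cv2.imwrite('pics/v7.png',cv2.convertScaleAbs(o,alpha=1.3))
E
```

```text
time_s: 26.75
position: [0.5934, 0.3189, 0.2126]
tool_rot: [0.742, 0.67, 0.0, -0.0]
wrist_force: [-0.3, -0.2, 0.4]
grip_width: 0.601
gripper_force: 0.0
[-1.2485  0.5609  1.0303  1.451  -0.4818  1.399  -0.3075] [0.5934 0.3189 0.2126] [ 0.7423  0.6701  0.0003 -0.0001]
bowl pred [277.0, 122.2] tip [276.8, 243.8]
```

View pics/v7.png

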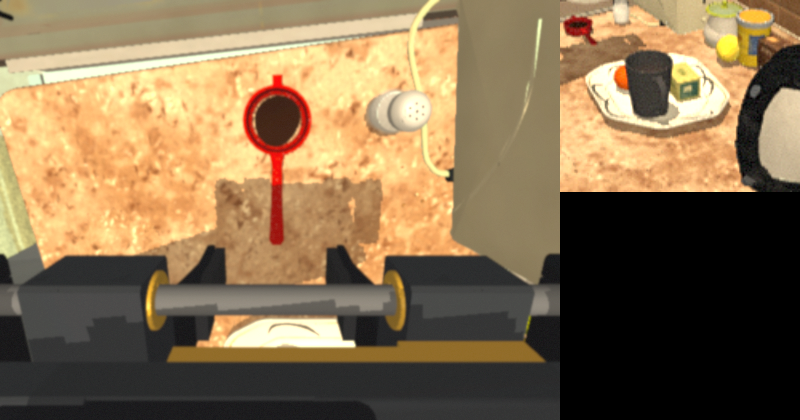

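The strainer lines up with the prediction: bowl at (277,120), tip at (277,243). The side view shows the mug upright on the tray.

```bash
python3 -m pendant '[[[0,0,0,0.001,0,0.05,0.4],[0,0,0,0.001,0,0.1,0.4],[0,0,0,0.001,0,0.14,0.4],[0,0,0,0.001,0,0.17,0.4],[0,0,0,0.001,0,0.19,0.4],[0,0,0,0.001,0,0.205,0.4],[0,0,0,0.001,0,0.208,0.4],[0,0,0,0.001,0,0.208,0.4],[0,0,0,0.001,0,0.208,0.4],[0,0,0,0.001,0,0.208,0.05],[0,0,0,0.001,0,0.208,0.05],[0,0,0,0.001,0,0.208,0.05],[0,0,0,0.001,0,0.208,0.05],[0,0,0,0.001,0,0.19,0.05],[0,0,0,0.001,0,0.15,0.05],[0,0,0,0.001,0,0.1,0.05],[0,0,0,0.001,0,0.05,0.05],[0,0,0,0.001,0,0.0,0.05],[0,0,0,0.001,0,0.0,0.05]]]' 25
```

```text
time_s: 29.22
position: [0.5954, 0.321, 0.2177]
tool_rot: [0.742, 0.67, 0.004, 0.001]
wrist_force: [-0.4, -0.6, -1.2]
grip_width: 0.134
gripper_force: 25.6
```

```bash
python3 - <<'E'
from h import *
np.set_printoptions(precision=4,suppress=True)
w=json.load(open('w6.json'));im=cv2.imread('pics/w6.png')
p=onz('wrist',[277,140],.184,w); print('mug axis @w6',p,'rel',rel(p,w), 'tool x dir')
# placed axis
s0={'position':[.5716,-.0700,.0726],'tool_rot':[.755,.656,0,0]}
M=R.from_quat(s0['tool_rot']).as_matrix(); print('placed axis',np.array(s0['position'])+M@(rel(p,w)*[1,1,0]))
s,im=snap('wrist','w8.png'); im=im[:,:,::-1]
hsv=cv2.cvtColor(im,cv2.COLOR_BGR2HSV)
k=(((hsv[...,0]<8)|(hsv[...,0]>172))&(hsv[...,1]>170)&(hsv[...,2]>50)).astype('uint8');k[250:]=0
k=cv2.morphologyEx(k,cv2.MORPH_OPEN,np.ones((3,3)))
c=max(cv2.findContours(k,0,2)[0],key=cv2.contourArea);x,y,ww,hh=cv2.boundingRect(c);ys,xs=np.nonzero(k)
wd=[(r,int(xs[ys==r].min()),int(xs[ys==r].max())) for r in range(y,y+hh,8) if (ys==r).any()]; print(x,y,ww,hh,wd)
json.dump({k:np.array(v).tolist() for k,v in s.items()},open('w8.json','w'))
i,pp,MM=campose('wrist',s)
zz=s['position'][2]+.019
for v in (y,y+ww/2+8,y+hh): print(v,rel(onz('wrist',[x+ww/2,v],zz,s),s))
cv2.imwrite('pics/w8z.png',cv2.convertScaleAbs(im,alpha=1.3))
E
```

```text
mug axis @w6 [ 0.5793 -0.0052  0.184 ] rel [ 0.0664 -0.0002 -0.0374] tool x dir
placed axis [ 0.5806 -0.0042  0.0726]
194 18 167 232 [(18, 284, 289), (26, 266, 290), (34, 266, 289), (42, 267, 289), (50, 248, 305), (58, 233, 322), (66, 222, 332), (74, 214, 340), (82, 208, 345), (90, 204, 350), (98, 200, 354), (106, 197, 356), (114, 196, 358), (122, 195, 360), (130, 194, 359), (138, 195, 359), (146, 196, 358), (154, 198, 356), (162, 201, 353), (170, 204, 349), (178, 210, 344), (186, 215, 339), (194, 222, 331), (202, 233, 319), (210, 249, 303), (218, 261, 292), (226, 263, 290), (234, 264, 288), (242, 265, 287)]
18 [ 0.1105 -0.     -0.0185]
109.5 [ 0.0772  0.0001 -0.0187]
250 [ 0.016   0.0002 -0.0189]
```

View pics/w8z.png

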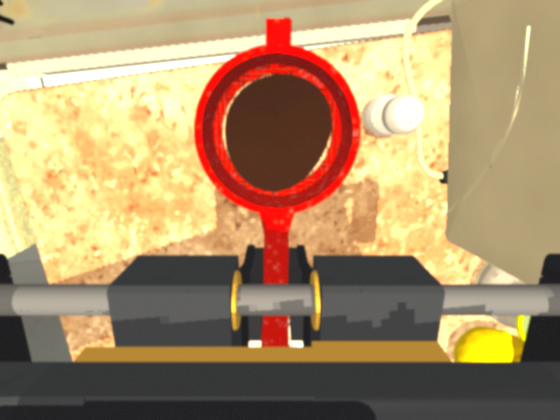

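```bash
python3 - <<'E'
from h import *
from scipy.optimize import least_squares
np.set_printoptions(precision=4,suppress=True)
def fit(s,r,dz,obs):
    t=np.linspace(0,2*np.pi,90); M=R.from_quat(s['tool_rot']).as_matrix(); p0=np.array(s['position'])
    def f(q):
        P=np.stack([q[0]+q[2]*np.cos(t),q[1]+q[2]*np.sin(t),0*t+dz],1)@M.T+p0
        uv=np.array([proj('wrist',a,s) for a in P]); return np.array([uv[:,0].min(),uv[:,0].max(),uv[:,1].min(),uv[:,1].max()])-obs
    o=least_squares(f,[.065,0,r],diff_step=1e-3); return o.x,o.fun
w6=json.load(open('w6.json'));w8=json.load(open('w8.json'))
for dz in (-.036,-.0385,-.041): print('mug',dz,fit(w6,.044,dz,[159,394,24,257]))
for dz in (-.016,-.019,-.022): print('bowl',dz,fit(w8,.0345,dz,[194,360,45,212]))
E
```

```text
Traceback (most recent call last):
  File "h.py", line 17, in proj
    i,p,M=campose(n,s); c=M.T@(np.array(P)-p); return [round(float(i['fx']*c[0]/c[2]+i['cx']),1),round(float(i['fy']*c[1]/c[2]+i['cy']),1)]
          ~~~~~~~^^^^^
  File "h.py", line 7, in campose
    i=camera_info(n)
ValueError: time passes only in moves, steps and waits
```

```bash
python3 - <<'E'
from h import *
from scipy.optimize import least_squares
np.set_printoptions(precision=4,suppress=True)
I=camera_info('wrist');T=np.linalg.inv(np.array(I['T_tool_cam']))
t=np.linspace(0,2*np.pi,361)
def fit(dz,obs):
    def f(q):
        P=np.stack([q[0]+q[2]*np.cos(t),q[1]+q[2]*np.sin(t),0*t+dz],1)@T[:3,:3].T+T[:3,3]
        u=I['fx']*P[:,0]/P[:,2]+I['cx'];v=I['fy']*P[:,1]/P[:,2]+I['cy'];return np.array([u.min(),u.max(),v.min(),v.max()])-obs
    o=least_squares(f,[.065,0,.04]); return o.x,o.fun
for dz in (-.036,-.0385,-.041): print('mug',dz,*fit(dz,[159,394,24,257]))
for dz in (-.016,-.019,-.022): print('bowl',dz,*fit(dz,[194,360,45,212]))
E
```

```text
mug -0.036 [ 0.0621 -0.0004  0.0427] [ 1.3178 -1.3168 -1.1871  1.4349]
mug -0.0385 [ 0.0624 -0.0004  0.0418] [ 1.3178 -1.3168 -1.1871  1.4349]
mug -0.041 [ 0.0626 -0.0004  0.041 ] [ 1.3178 -1.3168 -1.1871  1.4349]
bowl -0.016 [ 0.0673 -0.0001  0.0346] [ 0.8309 -0.8314 -0.7593  0.8683]
bowl -0.019 [ 0.0675 -0.0001  0.0338] [ 0.8309 -0.8314 -0.7593  0.8683]
bowl -0.022 [ 0.0676 -0.0001  0.0331] [ 0.8309 -0.8314 -0.7593  0.8683]
```

```bash
python3 -m pendant '[[[0,0,8,-0.03,-0.005,0,0.05],[0,0,16,-0.06,-0.01,0,0.05],[0,0,24,-0.09,-0.015,0,0.05],[0,0,32,-0.12,-0.02,0,0.05],[0,0,40,-0.15,-0.024,0,0.05],[0,0,48,-0.18,-0.028,0,0.05],[0,0,56,-0.21,-0.032,0,0.05],[0,0,64,-0.24,-0.036,0,0.05],[0,0,72,-0.27,-0.04,0,0.05],[0,0,80,-0.29,-0.044,0,0.05],[0,0,87,-0.31,-0.0487,0,0.05],[0,0,92.3,-0.3266,-0.0487,0,0.05],[0,0,92.3,-0.3266,-0.0487,0,0.05],[0,0,92.3,-0.3266,-0.0487,0,0.05],[0,0,92.3,-0.3266,-0.0487,0,0.05]]]'
python3 - <<'E'
from h import *
np.set_printoptions(precision=4,suppress=True)
s=sense();print(s['joint_pos'])
th=.28;h=np.array([np.cos(np.radians(-8.1)),np.sin(np.radians(-8.1)),0]);k=np.array([0,0,1.])
x=np.cos(th)*h-np.sin(th)*k;z=-np.sin(th)*h-np.cos(th)*k;M=np.stack([x,np.cross(z,x),z],1)
C=R.from_quat(s['tool_rot']);print('turn',np.degrees((C.inv()*R.from_matrix(M)).as_rotvec()))
ax=np.array([.5803,-.0084,.111])
for d in (+.03,0,-.015,-.03): 
    B=ax-.003*h+[0,0,d]; t=B-M@[.0675,0,.0046]; print(d,t,rel(t,s))
E
```

```text
time_s: 31.15
position: [0.5119, 0.0018, 0.2119]
tool_rot: [0.998, -0.069, -0.0, 0.0]
wrist_force: [-0.8, 0.5, -0.4]
grip_width: 0.134
gripper_force: 25.0
[-1.357   0.1095  1.3714  1.8534 -0.1117  1.2686 -1.6624]
turn [  0.0691 -16.0293   0.1733]
0.03 [0.5144 0.001  0.1641] [0.0025 0.0005 0.0478]
0 [0.5144 0.001  0.1341] [0.0025 0.0004 0.0778]
-0.015 [0.5144 0.001  0.1191] [0.0025 0.0004 0.0928]
-0.03 [0.5144 0.001  0.1041] [0.0025 0.0004 0.1078]
```

```bash
python3 -m pendant '[[[0,0,0,0.002,0,0.015,0.05],[0,-4,0,0.002,0,0.025,0.05],[0,-8,0,0.002,0,0.03,0.05],[0,-12,0,0.002,0,0.04,0.05],[0,-16,0,0.0025,0.0005,0.048,0.05],[0,-16,0,0.0025,0.0005,0.048,0.05],[0,-16,0,0.0025,0.0005,0.048,0.05]]]'
python3 - <<'E'
from h import *
np.set_printoptions(precision=4,suppress=True)
s,im=snap('side','side4.png');print(s['joint_pos'])
snap('scene','scene4.png');a=cv2.imread('pics/scene4.png');b=cv2.imread('pics/side4.png')
cv2.imwrite('pics/v9.png',np.hstack([cv2.resize(q,None,fx=3,fy=3,interpolation=cv2.INTER_CUBIC) for q in (a[130:290,210:340],b[130:290,220:350])]))
E
```

```text
time_s: 32.02
position: [0.5144, 0.0, 0.1641]
tool_rot: [0.988, -0.07, -0.138, -0.009]
wrist_force: [-0.8, -0.3, 0.5]
grip_width: 0.134
gripper_force: 25.0
[-0.8632  0.5085  1.0962  1.6843 -0.4198  1.518  -1.3829]
```

View pics/v9.png

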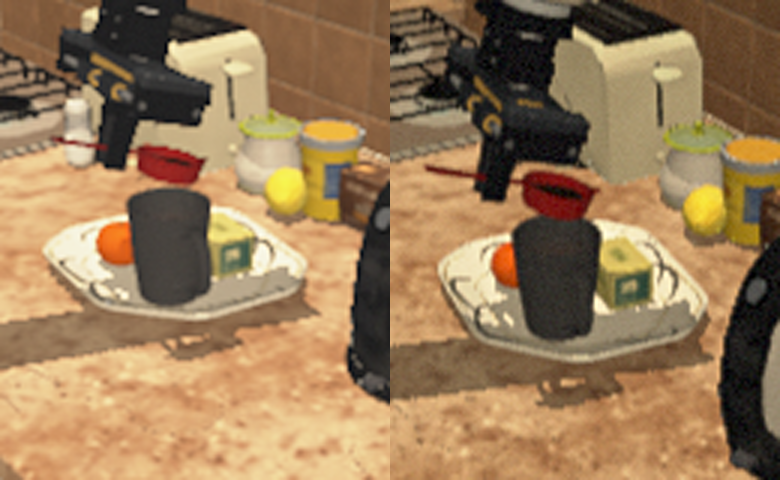

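The strainer is tilted bowl-down above the mug's mouth, with the rim centred at about scene (266,197) and side (275,205).

```bash
python3 - <<'E'
from h import *
for dx,dy in ((0,0),(.01,0),(0,.01)):
    P=[.5803+dx,-.0084+dy,.111]; print(proj('scene',P),proj('side',P))
E
python3 - <<'E'
import cv2,numpy as np
a=cv2.imread('pics/scene4.png');b=cv2.imread('pics/side4.png')
for im,x0,y0 in ((a,240,180),(b,250,190)):
    for r in (205-190+y0,212-190+y0,220-190+y0):
        row=im[r,x0:x0+50].max(1); d=np.nonzero(row<75)[0]; print(r,x0+d.min(),x0+d.max())
E
```

```text
[265.5, 196.6] [274.5, 207.7]
[268.1, 195.8] [277.5, 206.9]
[263.6, 195.6] [272.9, 206.3]
195 255 277
202 253 278
210 254 278
205 263 287
212 261 289
220 263 288
```

```bash
python3 -m pendant '[[[0,0,0,0.0028,0,0.0096,0.05],[0,0,0,0.0055,0,0.0192,0.05],[0,0,0,0.0083,0,0.0288,0.05],[0,0,0,0.0097,0,0.0336,0.05],[0,0,0,0.011,0,0.0384,0.05],[0,0,0,0.011,0,0.0384,0.05]]]'; python3 -m pendant '[[[0,0,0,0.0008,0,0.0029,0.05],[0,0,0,0.0017,0,0.0058,0.05],[0,0,0,0.0017,0,0.0058,0.05]]]'
```

```text
time_s: 32.88
position: [0.5143, 0.0001, 0.1239]
tool_rot: [0.988, -0.07, -0.139, -0.01]
wrist_force: [0.0, -0.0, 0.1]
grip_width: 0.131
gripper_force: 25.0
time_s: 33.25
position: [0.5143, 0.0002, 0.1179]
tool_rot: [0.988, -0.07, -0.139, -0.01]
wrist_force: [-0.8, -0.0, -0.5]
grip_width: 0.134
gripper_force: 25.0
```

```bash
python3 -m pendant '[[[0,0,0,0.0008,0,0.0029,0.05],[0,0,0,0.0017,0,0.0058,0.05],[0,0,0,0.0017,0,0.0058,0.05]]]'
python3 - <<'E'
from h import *
snap('side','side5.png');snap('scene','scene5.png');a=cv2.imread('pics/scene5.png');b=cv2.imread('pics/side5.png')
cv2.imwrite('pics/v10.png',np.hstack([cv2.resize(q,None,fx=5,fy=5,interpolation=cv2.INTER_CUBIC) for q in (a[150:250,225:305],b[160:260,235:315])]))
E
```

```text
time_s: 33.62
position: [0.5143, 0.0001, 0.1118]
tool_rot: [0.988, -0.07, -0.139, -0.01]
wrist_force: [-0.3, 0.8, -0.5]
grip_width: 0.13
gripper_force: 25.0
```

View pics/v10.png

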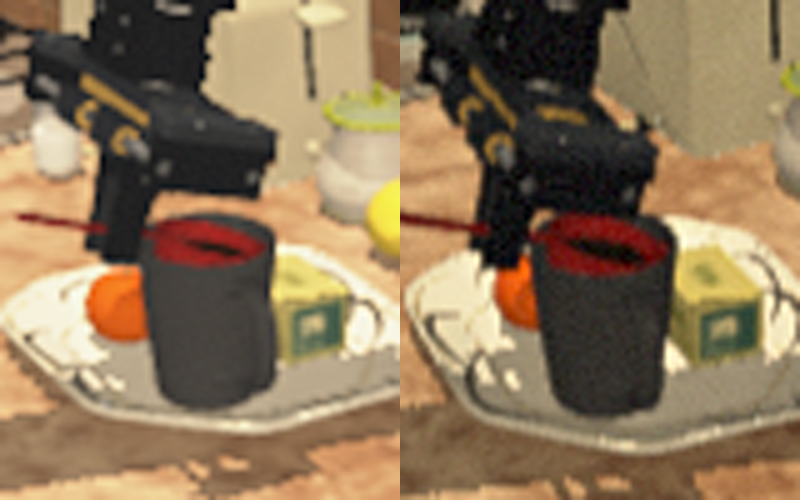

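The bowl sits inside the mouth with the mug upright. That was my last picture (15, one over the limit), so the rest goes by force and numbers.

```bash
python3 -m pendant '[[[0,0,0,0.0008,0,0.0029,0.05],[0,0,0,0.0014,0,0.0048,0.05],[0,0,0,0.0014,0,0.0048,0.05]]]';python3 -m pendant '[[[0,0,0,0.0005,0,0.0019,0.05],[0,0,0,0.0008,0,0.0029,0.05],[0,0,0,0.0008,0,0.0029,0.05]]]'
```

```text
time_s: 34.1
position: [0.5145, 0.0002, 0.1069]
tool_rot: [0.988, -0.07, -0.139, -0.01]
wrist_force: [0.6, -0.4, -1.1]
grip_width: 0.135
gripper_force: 25.0
time_s: 34.48
position: [0.5144, 0.0002, 0.104]
tool_rot: [0.988, -0.07, -0.139, -0.01]
wrist_force: [0.6, 0.7, 0.5]
grip_width: 0.14
gripper_force: 25.0
```

```bash
python3 -m pendant '[[[0,0,0,0.0003,0,0.001,0.05],[0,0,0,0.0006,0,0.0019,0.05],[0,0,0,0.0006,0,0.0019,0.05]]]'; python3 -c "
from h import *
s=sense();print(s['ft_torque'],s['wrist_force'],s['joint_pos'])"
```

```text
time_s: 34.85
position: [0.5145, 0.0001, 0.102]
tool_rot: [0.988, -0.07, -0.139, -0.01]
wrist_force: [0.3, 0.1, -0.1]
grip_width: 0.133
gripper_force: 25.0
[ 0.06934468 -0.33012073 -0.00700139] [ 0.27414148  0.14671617 -0.06686495] [-0.8253761   0.57466825  1.04644864  1.74386718 -0.47494327  1.41712843
 -1.34488284]
```

```bash
python3 -m pendant '[[[0,0,0,0,0,0,0.16],[0,0,0,0,0,0,0.2],[0,0,0,0,0,0,0.25],[0,0,0,0,0,0,0.3],[0,0,0,0,0,0,0.35],[0,0,0,0,0,0,0.35],[0,0,0,-0.003,0,-0.01,0.35],[0,0,0,-0.008,0,-0.029,0.35],[0,0,0,-0.017,0,-0.058,0.35],[0,0,0,-0.03,0,-0.096,0.35],[0,0,0,-0.045,0,-0.15,0.35],[0,0,0,-0.045,0,-0.15,0.35]]]'
python3 - <<'E'
from h import *
np.set_printoptions(precision=3,suppress=True)
print(sense()['joint_pos'])
out={}
for n in ('scene','side','wrist'):
    s,im=snap(n,'fin_'+n+'.png'); hsv=cv2.cvtColor(im,cv2.COLOR_RGB2HSV)
    for t in ['tea','mug','mandarin','strainer','strainer_bowl','mug_mouth']: print(n,t,[(np.round(d['uv'],1).tolist(),round(d['p'],2)) for d in look_for(n,t)][:2])
    k=(((hsv[...,0]<6)|(hsv[...,0]>172))&(hsv[...,1]>170)&(hsv[...,2]>40)&(hsv[...,2]<190)).astype('uint8');
    if n!='wrist': k[:150]=0;k[260:]=0;k[:,:210]=0;k[:,330:]=0
    k=cv2.morphologyEx(k,cv2.MORPH_OPEN,np.ones((2,2)))
    for c in sorted(cv2.findContours(k,0,2)[0],key=cv2.contourArea)[-2:]: print(' red',cv2.boundingRect(c),cv2.contourArea(c))
# predicted
h=np.array([.990,-.141]);ax=np.array([.5803,-.0084]);th=.28
def P(along,z,o=0): # strainer point: along handle(-) from bowl, height above underside
    return [*(ax+h*(o-along*np.cos(th)+z*np.sin(th))),.111-.032+along*np.sin(th)+z*np.cos(th)]
for n in ('scene','side','wrist'): print(n,'tip',proj(n,P(.131,.022)),'rimc',proj(n,[*ax,.111]),'bowltop',proj(n,P(0,.022)))
E
```

```text
time_s: 36.35
position: [0.5143, -0.0006, 0.2635]
tool_rot: [0.988, -0.07, -0.135, -0.01]
wrist_force: [1.3, 0.2, -0.1]
grip_width: 0.349
gripper_force: 0.0
[-0.904  0.424  1.155  1.559 -0.355  1.685 -1.433]
scene tea [([285.5, 213.9], 0.52)]
scene mug [([269.4, 206.7], 0.76)]
scene mandarin [([249.9, 210.1], 0.67)]
scene strainer [([261.6, 200.0], 0.55)]
scene strainer_bowl []
scene mug_mouth [([267.2, 211.8], 0.78)]
 red (257, 199, 18, 4) 42.0
side tea [([296.2, 222.5], 0.87), ([290.6, 234.9], 0.41)]
side mug [([274.6, 225.6], 0.92)]
side mandarin [([258.9, 219.7], 0.57)]
side strainer [([271.6, 209.1], 0.66), ([298.1, 222.6], 0.4)]
side strainer_bowl [([394.6, 304.3], 0.72), ([270.0, 205.7], 0.46)]
side mug_mouth [([278.3, 226.3], 0.85)]
 red (239, 207, 2, 2) 1.0
 red (264, 207, 23, 9) 92.0
wrist tea [([296.3, 78.4], 0.28)]
wrist mug [([301.6, 70.7], 0.81)]
wrist mandarin [([180.5, 66.6], 0.55), ([274.6, 72.5], 0.31)]
wrist strainer [([277.3, 74.0], 0.89), ([197.7, 45.1], 0.38)]
wrist strainer_bowl [([272.5, 74.4], 0.96), ([301.3, 77.0], 0.18)]
wrist mug_mouth [([302.5, 70.3], 0.58)]
 red (233, 16, 86, 209) 7655.5
scene tip [229.1, 196.4] rimc [265.5, 196.6] bowltop [267.3, 199.4]
side tip [233.8, 207.3] rimc [274.5, 207.7] bowltop [276.5, 210.6]
wrist tip [274.2, 218.1] rimc [274.2, 72.5] bowltop [274.2, 62.0]
```

```bash
python3 - <<'E'
from h import *
from scipy.optimize import least_squares
np.set_printoptions(precision=4,suppress=True)
s=sense();I=camera_info('wrist');i,p0,M=campose('wrist',s)
im=cv2.imread('pics/fin_wrist.png');hsv=cv2.cvtColor(im,cv2.COLOR_BGR2HSV)
k=(((hsv[...,0]<6)|(hsv[...,0]>172))&(hsv[...,1]>150)&(hsv[...,2]>40)).astype('uint8');k[235:]=0;k=cv2.morphologyEx(k,cv2.MORPH_OPEN,np.ones((2,2)))
ys,xs=np.nonzero(k)
m=(xs>225)&(xs<330);ys,xs=ys[m],xs[m]
rows=[(r,xs[ys==r].min(),xs[ys==r].max()) for r in range(14,228) if (ys==r).any()]
print(np.array(rows)[::8].tolist())
# mug rim: brightness edges, horizontal extents
g=im.max(2)
for r in (60,70,80): print(r,[int(c) for c in g[r,205:345:5]])
for c in (262,290): print(c,[int(v) for v in g[0:140:5,c]])
E
```

```text
[[16, 270, 281], [24, 256, 296], [32, 245, 306], [40, 239, 312], [48, 235, 316], [56, 233, 318], [64, 233, 319], [72, 233, 318], [80, 235, 317], [88, 238, 313], [96, 244, 308], [104, 252, 299], [112, 267, 285], [120, 269, 283], [128, 271, 282], [136, 271, 281], [144, 271, 282], [152, 271, 282], [160, 271, 282], [168, 271, 282], [176, 270, 282], [184, 270, 283], [192, 270, 283], [200, 269, 284], [208, 269, 284], [216, 269, 284], [224, 273, 280]]
60 [171, 177, 196, 188, 45, 46, 130, 93, 106, 39, 40, 41, 40, 37, 39, 40, 40, 39, 40, 40, 107, 91, 133, 43, 46, 57, 60, 58]
70 [192, 145, 193, 178, 43, 48, 131, 106, 88, 40, 39, 41, 40, 39, 40, 40, 41, 39, 39, 40, 91, 102, 132, 48, 49, 57, 58, 59]
80 [183, 161, 241, 231, 49, 46, 121, 99, 124, 44, 42, 40, 40, 41, 38, 39, 40, 40, 41, 57, 119, 103, 108, 49, 45, 54, 103, 113]
262 [241, 203, 121, 48, 97, 110, 83, 112, 54, 38, 39, 38, 39, 41, 38, 40, 41, 41, 40, 42, 121, 127, 67, 53, 53, 147, 206, 228]
290 [187, 187, 127, 45, 69, 129, 84, 107, 43, 38, 39, 40, 39, 40, 39, 41, 40, 41, 43, 62, 126, 136, 55, 54, 54, 130, 193, 194]
```

```bash
python3 - <<'E'
from h import *
from scipy.optimize import least_squares
np.set_printoptions(precision=4,suppress=True)
s=sense();i,p0,M=campose('wrist',s)
h=np.array([.990,-.141,0]);l=np.array([.141,.990,0]);k=np.array([0,0,1.]);ax=np.array([.5803,-.0084,.111])
def pr(P): c=(P-p0)@M; return np.stack([i['fx']*c[...,0]/c[...,2]+i['cx'],i['fy']*c[...,1]/c[...,2]+i['cy']],-1)
t=np.linspace(0,2*np.pi,361)[:,None]
im=cv2.imread('pics/fin_wrist.png');g=im.max(2).astype(int)
for c in (240,276,300): print(c,[r for r in range(1,140) if abs(g[r,c]-g[r-1,c])>35])
print([c for c in range(206,345) if abs(g[66,c]-g[66,c-1])>35])
def rim(q): u=pr(ax+h*q[0]+l*q[1]+.0435*(np.cos(t)*h+np.sin(t)*l)); return u
print('rim pred',rim([0,0]).min(0),rim([0,0]).max(0))
def st(q):
    o,y,d,a=q; X=np.cos(a)*h-np.sin(a)*k; Z=np.sin(a)*h+np.cos(a)*k; B=ax+h*o+l*y+k*d
    ring=pr(B+.022*Z+.0343*(np.cos(t)*X+np.sin(t)*l)); tip=pr(B+.022*Z-.131*X); 
    return np.array([ring[:,0].min()-233,ring[:,0].max()-319,ring[:,1].max()-112,ring[:,1].min()-20,tip[1]-226])
o=least_squares(st,[0,0,-.03,.28]);print(o.x,o.fun)
E
```

```text
240 [22, 23, 113, 114, 115, 124, 128]
276 []
300 [15, 120]
[220, 221, 222]
rim pred [218.53     7.8594] [329.8436 126.888 ]
[-0.0045 -0.0014 -0.0277  0.3378] [-0.022   0.022  -0.0092  0.0138 -0.0058]
```

```bash
python3 -c "
from bench import finish_job
print(finish_job())"
```

```text
the job is handed in; nothing more can be done
None
```

I handed the job in at about 36 s: tea, mandarin and mug are on the tray and the strainer hangs in the mug, about 4.5 mm off centre, 28 mm below the rim and leaning 0.34 rad; I don't know the verdict, and I viewed 15 pictures against the limit of 14.

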